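# Try the sample case's lid, free its bolt if caught, hold the lid open

## Task

Before touching the bolt, tug the lid of the grey sample case by its front handle to learn whether the slide bolt holds it. If it is held, draw the bolt fully back to its stop and then raise the lid; if it comes up freely, leave the bolt where it is. Finish with the gripper still holding the lid by its handle, raised and still at about 50 degrees (let go, it falls shut), and without disturbing the jar and the dark vial.

Things in the scene. Friction and masses are not known exactly. Their poses are not given: they have to be found in the camera images.
- case: Grey metal sample case with white top, fixed. 100 mm front to back (its x, towards the hinge), 210 mm wide (its y, to the left seen from the front, -110 to +100 mm), top at 85 mm. Origin on the table under its middle, z up. Left part (y -30 to +100 mm): box under the hinged lid; right part: closed, with the slide bolt on its deck. In front only a pen lies on the table.
- lid (a joint): Lid angle in rad: 0 shut, grows as the front edge rises; stop at 1.75. Lid 102 x 130 x 6 mm, about 0.35 kg; falls shut if let go below about 1.5 rad. While the bolt bites, the lid still rises by a play of about 0.05 rad (about 7 mm at the handle) and then stops hard.
- lid_handle (a point): Middle of the handle: black round bar, 16 mm thick, 32 mm long along the case's y, 32 mm in front of the case on a flat tongue 18 mm wide and 5 mm thick, 82 mm above the table when shut. Free space all round but for the tongue. Can be gripped over its two ends (32 mm) from above; it turns between the pads as the lid swings about point lid_hinge, radius 136 mm.
- lid_hinge (a point): Middle of the lid's hinge line at the back of the case, 83 mm above the table, level with the handle when shut; the line runs along the case's y axis. At angle a the handle is 136 mm * cos(a) in front of the hinge and 136 mm * sin(a) above it.
- bolt (a joint): Slide of the steel bolt in m: 0 fully forward (towards the lid), 0.024 fully drawn against its stop. Grows along the case's -y (to the right seen from the front), takes about 2.5 N, stays where left. Found somewhere between; its tip runs in a closed keeper on the lid, so only a tug on the lid tells whether it bites.
- bolt_knob (a point): On the axis of the bolt's upright round steel knob, 113 mm above the table, 28 mm over the deck. Knob 16 mm in diameter from 12 to 30 mm over the deck, with a 19 mm head up to 38 mm. Base plate, guide and stop round it stay below 16 mm. Free in front and behind (case's x); the keeper on the lid begins 28 mm to its left with the bolt fully forward.
- jar: Bystander: clear jar with white lid, 50 mm wide, 59 mm tall, loose, left of the case. Origin under its middle.
- dark_vial: Bystander: dark brown vial, 34 mm wide, 40 mm tall, loose, right of the case. Origin under its middle.

How it is judged:
By the outcome, as a careful person would: the job done as asked, in the order asked, and still so for the second after the job is handed in, while the arm keeps its last pose, push and grip.
It also fails if it takes over 58 s, if anything falls off the work surface, if the arm or the gripper's body presses on something with over 40 N, if the wrist force passes 120 N, or if a joint passes its speed limit or range.

## Robot

A 6-joint arm with a two-finger parallel gripper is mounted at the origin on a cart in front of the work surface, level with it; the furniture and walls round the work are solid. World frame = base frame: x ahead of the robot, y to its left, z up, the work surface at z = 0. Lengths are in m, angles in degrees, forces in N, time in s.
With the tool pointing down it reaches from about 0.4 to 0.825 m from the base axis. Payload 7 kg.
Tool frame: the origin (TCP) lies between the finger pads, 19 mm behind the fingertips; this is the grasp point; z points along the fingers, y is the line along which they close (so a half turn about z gives the same grasp; the last joint's range is limited). The gripper opens to 88 mm and grips with 3 to 60 N. Pads are 19 mm wide; open, the fingers measure 130 mm over their backs; the gripper's body (78 mm by 193 mm) begins 47 mm behind the grasp point.
Start: joints at [91.106, 20.546, 0.682, 0, -70.136, -16.507], TCP at [0.179, 0.651, 0.245] pointing down, gripper open.
Joint ranges: [-176.03, 176.03], [-82.01, 121.73], [-58.28, 71.71], [-173.87, 95.51], [-174.79, -0.11], [-173.66, 173.66]. Speed limits (degrees/s): [136.94, 136.94, 172.46, 180, 180, 180].

## Interface

Orientations are given as [roll, pitch, yaw] about the fixed x, y, z axes, in that order (R = Rz(yaw) Ry(pitch) Rx(roll)).
In Python, from plant import ctrl, imaging gives the robot as it stands (ctrl), with the cameras (imaging).
- The arm moves only by the tool nudge_tcp, called after "Call:" in YAML: its name, and indented under it one key for each argument. Schema: {"type":"object","properties":{"ticks":{"type":"array","items":{"type":"array","items":{"type":"number"},"minItems":5,"maxItems":5},"minItems":1,"maxItems":8},"only":{"type":"string"},"quiet":{"type":"boolean"},"lines":{"type":"string"}},"required":["ticks"],"additionalProperties":false}. ticks is a list of rows, 1 to 8 of them, each of 5 numbers: dx, dy, dz in m, then a turn about the tool's z in degrees, then the finger opening in m; each row is the pose to reach, as a shift and turn from the pose commanded when the call began, along the tool's axes at that moment; what a row does not reach only later rows make up. A row lasts 1/8 s, in which the tool goes at most 0.0625 m and 10.7 degrees, less where a joint would pass 70% of its speed; a pose out of reach is approached as far as the arm can. The fingers move at their own pace and stop on an object; the grip force is fixed at half the most. Time passes only in rows, so rows that do not move let the fingers close. The tool returns the time, the measured TCP pose, the force, the opening and the grip force at its end. only (a regular expression) keeps the lines of the reply that match it, lines (a string "A,B") keeps lines A to B, and quiet returns only ok. Input that does not fit is refused with a message, and nothing moves.
- ctrl.get_obs(): the state, without advancing time (a new reading comes with each control period).
- imaging.snapshot(name): name is "scene" or "top" or "wrist"; returns a dict with "frame" (480x640x3 uint8, red, green, blue), "z_map" (480x640 float32, m along the optical axis (not along the pixel's ray), 0 where there is no reading), "fovy" (degrees; the focal length in pixels is half the picture's height over the tangent of half this angle, whatever the lens; pixels are square), "cx", "cy" (the principal point, pixels), "k1" (the pictures are not rectified: a ray, as slopes to the right and down, at radius r is drawn at 1 + k1 r^2 times it, then the intrinsics apply), "R" (3x3) and "t" (3): a world point X has camera coordinates R X + t; the wrist camera has in their place "T_tool_cam" (4x4, takes a point from camera to tool coordinates, whose origin is the TCP and whose axes are the flange's). Camera axes: x right, y down, z forward; pixel columns grow to the right and rows downward; lengths in m; the calibration is good to about 2 mm. A picture is of the moment at which its call begins: read the wrist's pose just before it.
- ctrl.close_job(): hands the job in; it is judged then, once.
The state is a dict: "clock": time; "joint_pos": joint angles; "qvel": joint speeds; "tau": joint torques, N m; "tool_pos": TCP position; "orientation": TCP orientation; "force": force on the tool from outside, world axes, zero at the start; "moment": the same for the moment, N m; "opening": finger opening in m; "gripper_force": force on a finger pad.
Only numpy, scipy, OpenCV 4.12 (cv2) and the standard library are available. Lean on these libraries where they do the work, as an engineer would, in place of code of your own. Each camera call takes 0.05 s, during which the arm holds its last target. There are 200 camera calls.

## Working session

There is one attempt and no reset: what is moved stays moved. The work goes in short steps, Python scripts to look and compute and a tool call to move; the robot and the scene stay as the last step left them, time stands still between calls to the robot, and variables do not carry over. Pictures are saved under pics/ and viewed, at most 10 in all, crops included, and the job is handed in when it is done.

```bash
ls; mkdir -p pics; cat > h.py <<'E'
import numpy as np,cv2
from plant import ctrl, imaging
from scipy.spatial.transform import Rotation as Ro
def pts(s,px):
    px=np.array(px,float).reshape(-1,2);f=240/np.tan(np.radians(s["fovy"]/2))
    K=np.array([[f,0,s["cx"]],[0,f,s["cy"]],[0,0,1]])
    n=cv2.undistortPoints(px.reshape(-1,1,2),K,np.array([s["k1"],0,0,0.])).reshape(-1,2)
    return n
def world(s,px,z=None,R=None,t=None):
    n=pts(s,px);out=[]
    R=np.array(s["R"]);t=np.array(s["t"])
    for (u,v),p in zip(n,np.array(px).reshape(-1,2)):
        d=R.T@np.array([u,v,1]);c=-R.T@t
        k=s["z_map"][int(round(p[1])),int(round(p[0]))] if z is None else (z-c[2])/d[2]
        out.append(c+k*d)
    return np.array(out)
E
python3 - <<'E'
from h import *
o=ctrl.get_obs();print(o)
for n in ["scene","top"]:
    s=imaging.snapshot(n);np.save(f"{n}.npy",s,allow_pickle=True)
    cv2.imwrite(f"pics/{n}.png",s["frame"][:,:,::-1]);print(n,s["fovy"],s["k1"],s["R"],s["t"])
E
```

```text
pics
plant.py
{'clock': 0.0, 'joint_pos': array([ 9.11049391e+01,  2.05911272e+01,  6.32119985e-01, -1.93284953e-02,
       -7.01355555e+01, -1.65078437e+01]), 'qvel': array([-0.13109311,  0.03708609, -0.03226579,  0.05597617, -0.00553354,
        0.05667485]), 'tau': array([-1.44678230e-03, -5.82709587e+01,  2.93058479e+01,  6.99771255e+00,
        6.98751857e-03, -1.54856684e-04]), 'tool_pos': array([0.17917925, 0.65029672, 0.24441607]), 'orientation': array([ 1.79904172e+02, -9.45123755e-03, -1.54094795e+01]), 'force': array([-0.70950583,  0.76127948, -0.35197637]), 'moment': array([ 0.01879693,  0.01197722, -0.03005975]), 'gripper_force': 0.0, 'opening': 0.08775298646747408}
scene 49.49823127128448 -0.11783772015913731 [[ 0.88511136 -0.46491027  0.02088815]
 [-0.30114831 -0.60640074 -0.73592651]
 [ 0.35480638  0.64508649 -0.67673913]] [-0.50717414  0.13710242  0.98550001]
top 44.05387902270748 -0.11986692754169771 [[-1.47875226e-02 -9.99888454e-01 -2.09954271e-03]
 [-9.94674010e-01  1.49245503e-02 -1.01984668e-01]
 [ 1.02004626e-01  5.80259987e-04 -9.94783755e-01]] [-0.13310209  0.48882149  1.47313178]
```

View pics/top.png

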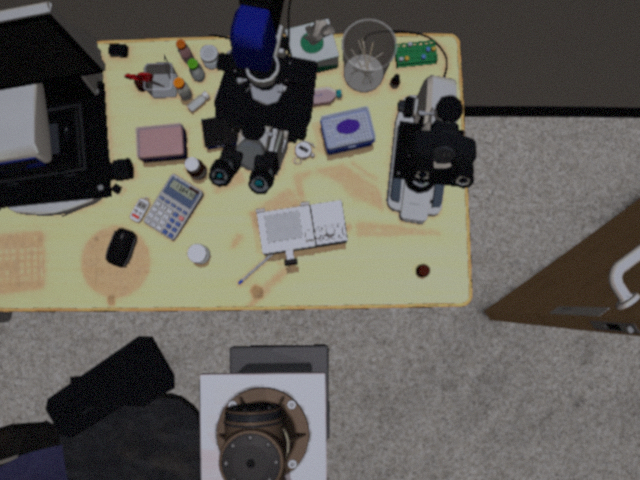

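View pics/scene.png

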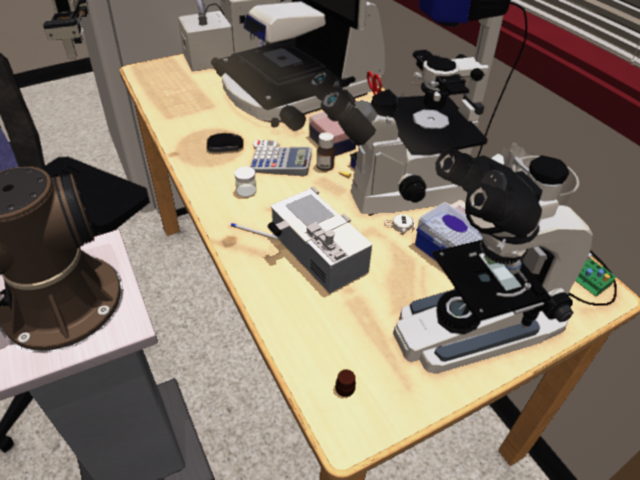

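Top view: case around (302,228), handle at (290,258), bolt at about (323,230), jar (198,254), dark vial (422,270). Next, enlarged crops.

```bash
python3 - <<'E'
from h import *
a=cv2.imread("pics/top.png")[190:275,245:360];b=cv2.imread("pics/scene.png")[180:295,255:385]
a=cv2.resize(a,None,fx=6,fy=6,interpolation=cv2.INTER_CUBIC);b=cv2.resize(b,None,fx=5,fy=5,interpolation=cv2.INTER_CUBIC)
cv2.imwrite("pics/ca.png",a);cv2.imwrite("pics/cb.png",b)
E
```

```text
(no output)
```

View pics/ca.png

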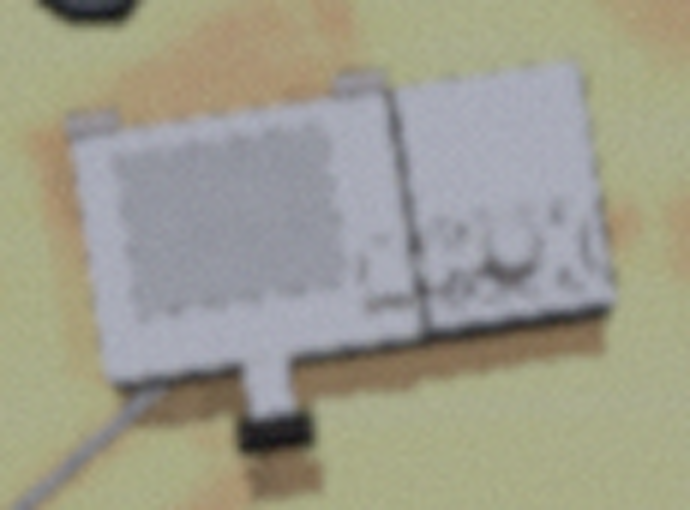

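View pics/cb.png

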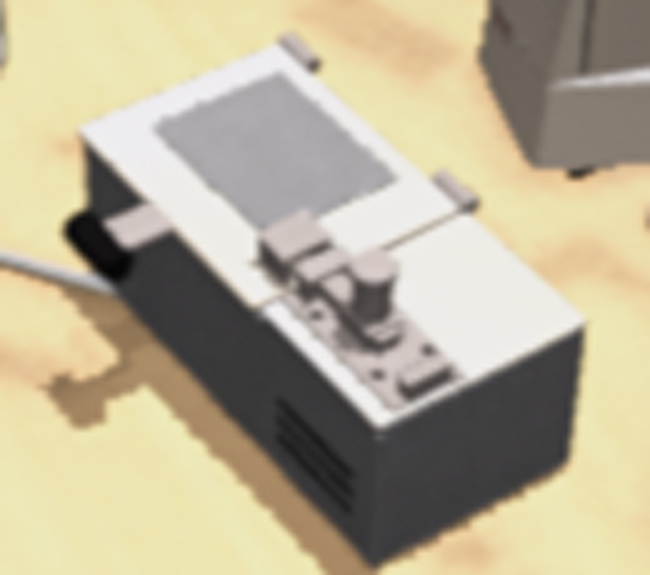

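In the top crop: case top corners at (577,65), (610,303), (112,382), (75,140), handle middle (276,432), knob head (512,243). In the scene crop: handle (100,247), knob head middle (376,268).

```bash
cat > loc.py <<'E'
from h import *
t=np.load("top.npy",allow_pickle=True).item();s=np.load("scene.npy",allow_pickle=True).item()
ft=lambda p:(np.array(p)+.5)/6-.5+[245,190]
fs=lambda p:(np.array(p)+.5)/5-.5+[255,180]
C=world(t,ft([(577,65),(610,303),(112,382),(75,140)]),.085)
H=world(t,ft([(276,432)]),.084);K=world(t,ft([(512,243)]),.123)
Cs=world(s,fs([(583,322),(378,428),(82,132),(290,40)]),.085);Hs=world(s,fs([(100,247)]),.082);Ks=world(s,fs([(376,268)]),.123)
np.set_printoptions(precision=4,suppress=True)
print(C,H,K);print(Cs,Hs,Ks)
for Q,h,k in((C,H[0],K[0]),(Cs,Hs[0],Ks[0])):
    y=(Q[3]-Q[0])+(Q[2]-Q[1]);y/=np.linalg.norm(y);yaw=np.arctan2(-y[0],y[1]);print("yaw",np.degrees(yaw),np.linalg.norm(Q[3]-Q[0]),np.linalg.norm(Q[1]-Q[0]))
    x=np.array([np.cos(yaw),np.sin(yaw),0]);o=Q.mean(0)+.005*y;print("o",o,"h",(h-o)@x,(h-o)@y,"k",(k-o)@x,(k-o)@y)
print(world(t,[[198,254]],.059),world(t,[[422,270]],.04))
print(world(t,ft([(276,432),(512,243)])),world(s,fs([(100,247),(376,268)])))
E
python3 loc.py
```

```text
[[ 0.5742 -0.2037  0.085 ]
 [ 0.4767 -0.2152  0.085 ]
 [ 0.4476 -0.0137  0.085 ]
 [ 0.5465  0.0008  0.085 ]] [[ 0.4266 -0.0797  0.084 ]] [[ 0.4972 -0.1751  0.123 ]]
[[ 0.5747 -0.2053  0.085 ]
 [ 0.4773 -0.2193  0.085 ]
 [ 0.4483 -0.0161  0.085 ]
 [ 0.5538  0.0009  0.085 ]] [[ 0.4275 -0.0809  0.082 ]] [[ 0.4973 -0.1784  0.123 ]]
yaw 7.9511327219974115 0.20636085552904768 0.09816603137502738
o [ 0.5105 -0.103   0.085 ] h -0.07993997306420528 0.0347318863866168 k -0.02319493846575116 -0.0695251419538784
yaw 6.956992014763863 0.20723616451411386 0.09836904245960851
o [ 0.5129 -0.105   0.085 ] h -0.0819211386535878 0.03431013938373784 k -0.02446586526688452 -0.07097221706605228
[[0.4501 0.1505 0.059 ]] [[ 0.4033 -0.4053  0.04  ]]
[[ 0.4259 -0.0801  0.0936]
 [ 0.4974 -0.1751  0.1209]] [[ 0.424  -0.0895  0.0905]
 [ 0.4972 -0.1785  0.1231]]
```

```bash
cat >> h.py <<'E'
def to(p,yaw=None):
    o=ctrl.get_obs();y0=o["orientation"][2];R=Ro.from_euler("xyz",[180,0,y0],degrees=True).as_matrix()
    print("shift",np.round(R.T@(np.array(p)-o["tool_pos"]),4),"turn",None if yaw is None else round((y0-yaw+180)%360-180,1),"pos",np.round(o["tool_pos"],4),"yaw",round(y0,1))
E
python3 - <<'E'
from h import *
to([.45,.12,.2],7.6)
for n in("top","scene"):
    s=np.load(n+".npy",allow_pickle=True).item()
    g=np.stack(np.meshgrid(np.arange(640),np.arange(480)),-1).reshape(-1,2)
    P=world(s,g);m=(P[:,2]>.14)&(P[:,0]>.3)&(P[:,0]<.72)&(P[:,1]>-.4)&(P[:,1]<.35);P=P[m]
    print(n,len(P)); 
    if len(P):
        for i in P[:,0].argsort()[::max(1,len(P)//12)]:print(np.round(P[i],3))
E
```

```text
shift [0.402  0.4394 0.0445] turn -23.0 pos [0.1792 0.6504 0.2445] yaw -15.4
top 7192
[ 0.334 -0.141  1.515]
[ 0.334 -0.141  1.515]
[ 0.334 -0.141  1.515]
[ 0.581 -0.033  0.321]
[ 0.598 -0.348  0.381]
[0.615 0.032 0.298]
[ 0.629 -0.369  0.357]
[ 0.64  -0.367  0.361]
[0.653 0.041 0.269]
[ 0.667 -0.343  0.339]
[ 0.687 -0.022  0.27 ]
[0.704 0.017 0.267]
[ 0.72  -0.093  0.206]
scene 8106
[ 0.555 -0.027  0.29 ]
[ 0.576 -0.338  0.374]
[ 0.585 -0.372  0.347]
[ 0.597 -0.056  0.287]
[ 0.609 -0.054  0.278]
[ 0.619 -0.053  0.269]
[ 0.63  -0.041  0.271]
[ 0.646 -0.059  0.238]
[ 0.663 -0.032  0.182]
[ 0.675 -0.039  0.21 ]
[ 0.688 -0.036  0.233]
[ 0.704 -0.052  0.178]
[ 0.72  -0.104  0.205]
```

Call:
nudge_tcp:
  ticks:
    - [0.05,0.055,0,0,0.06]
    - [0.1,0.11,0,-5,0.06]
    - [0.15,0.165,0,-10,0.06]
    - [0.2,0.22,0,-15,0.06]
    - [0.25,0.275,0,-20,0.06]
    - [0.3,0.33,0,-23,0.06]
    - [0.35,0.385,0,-23,0.06]
    - [0.4,0.44,0,-23,0.06]

```text
clock: 1.1
tool_pos: [0.4056, 0.2028, 0.2455]
orientation: [-180.0, -0.0, 7.6]
force: [1.6, -0.0, 0.2]
opening: 0.0601
gripper_force: 0.0
```

```bash
python3 -c "
from h import *
to([.427,-.08,.15],7.6)"
```

```text
shift [-0.0164  0.2831  0.0955] turn 0.0 pos [0.4056 0.2028 0.2455] yaw 7.6
```

Call:
nudge_tcp:
  ticks:
    - [0.01,0.06,0.02,0,0.06]
    - [0.01,0.12,0.04,0,0.06]
    - [0.0,0.18,0.05,0,0.06]
    - [-0.01,0.24,0.06,0,0.06]
    - [-0.016,0.283,0.08,0,0.06]
    - [-0.016,0.283,0.08,0,0.06]

```text
clock: 1.85
tool_pos: [0.425, -0.0805, 0.1638]
orientation: [180.0, 0.2, 7.3]
force: [-1.2, 0.1, -0.9]
opening: 0.0599
gripper_force: 0.0
```

```bash
python3 - <<'E'
from h import *
to([.427,-.08,.15],7.6)
o=ctrl.get_obs();s=imaging.snapshot("wrist");s["o"]=o;np.save("w.npy",s,allow_pickle=True)
cv2.imwrite("pics/w1.png",s["frame"][:,:,::-1]);print(s["T_tool_cam"],s["fovy"],s["k1"])
E
```

```text
shift [ 0.002  -0.0003  0.0138] turn -0.3 pos [ 0.425  -0.0805  0.1638] yaw 7.3
[[-3.63367608e-04 -9.59985342e-01 -2.80050015e-01  7.62810492e-02]
 [ 9.99999895e-01 -4.27016449e-04  1.66263025e-04 -8.54571279e-04]
 [-2.79196030e-04 -2.80049925e-01  9.59985396e-01 -1.39028573e-01]
 [ 0.00000000e+00  0.00000000e+00  0.00000000e+00  1.00000000e+00]] 64.16972406218082 0.004931791411134956
```

View pics/w1.png

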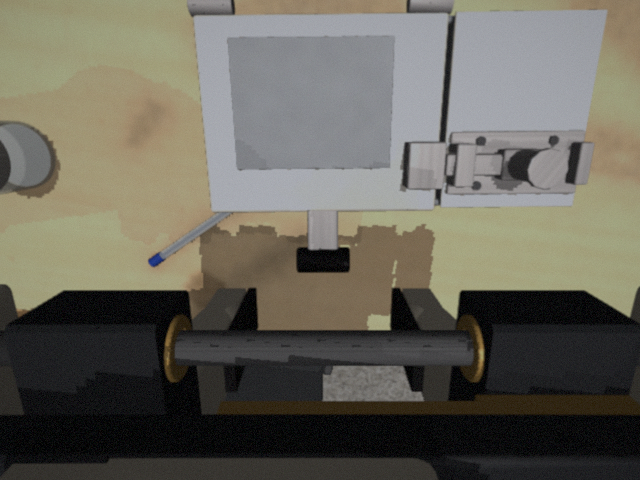

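Wrist view: handle middle (323,260), knob head about (547,168), case corners (195,14), (605,11), (575,207), (210,212); the bolt seems near its stop at (580,163).

```bash
cat > wl.py <<'E'
from h import *
def wrist(s,px,z):
    o=s["o"];Rt=Ro.from_euler("xyz",o["orientation"],degrees=True).as_matrix();T=np.array(s["T_tool_cam"])
    Rc=Rt@T[:3,:3];c=Rt@T[:3,3]+o["tool_pos"]
    q=dict(s);q["R"]=Rc.T;q["t"]=-Rc.T@c
    return world(q,px,z)
E
python3 - <<'E'
from wl import *
np.set_printoptions(precision=4,suppress=True)
s=np.load("w.npy",allow_pickle=True).item()
print(wrist(s,[(323,260)],.082),wrist(s,[(547,168)],.123),wrist(s,[(323,258),(547,168)],None))
C=wrist(s,[(605,11),(575,207),(210,212),(195,14)],.085);print(C)
print(np.degrees(np.arctan2(-(C[3]-C[0])[0],(C[3]-C[0])[1])),np.degrees(np.arctan2(-(C[2]-C[1])[0],(C[2]-C[1])[1])))
E
```

```text
[[ 0.4266 -0.0791  0.082 ]] [[ 0.498  -0.1742  0.123 ]] [[ 0.4302 -0.0787  0.089 ]
 [ 0.498  -0.1745  0.1225]]
[[ 0.576  -0.2023  0.085 ]
 [ 0.4779 -0.2186  0.085 ]
 [ 0.4483 -0.0105  0.085 ]
 [ 0.5487  0.0013  0.085 ]]
7.624683951799152 8.091463254319573
```

Call:
nudge_tcp:
  ticks:
    - [0.002,-0.001,0.04,-0.5,0.06]
    - [0.002,-0.001,0.081,-0.5,0.06]
    - [0.002,-0.001,0.081,-0.5,0.06]

```text
clock: 2.28
tool_pos: [0.427, -0.0762, 0.0827]
orientation: [180.0, 0.3, 8.2]
force: [-1.2, 0.9, 0.2]
opening: 0.0601
gripper_force: 0.0
```

```bash
python3 -c "
from h import *
to([.427,-.0795,.082],7.8)"
```

```text
shift [-0.0005  0.0032  0.0007] turn 0.4 pos [ 0.427  -0.0762  0.0827] yaw 8.2
```

Call:
nudge_tcp:
  ticks:
    - [-0.0005,0.003,0,0.4,0.06]
    - [-0.0005,0.003,0,0.4,0.02]
    - [-0.0005,0.003,0,0.4,0.02]
    - [-0.0005,0.003,0,0.4,0.02]
    - [-0.0005,0.003,0,0.4,0.02]

```text
clock: 2.9
tool_pos: [0.4288, -0.0796, 0.0848]
orientation: [-180.0, -0.0, 7.7]
force: [-2.0, 2.6, 4.4]
opening: 0.0314
gripper_force: 30.0
```

Call:
nudge_tcp:
  ticks:
    - [0,0,-0.003,0,0.02]
    - [0,0,-0.006,0,0.02]
    - [0,0,-0.006,0,0.02]

```text
clock: 3.28
tool_pos: [0.4289, -0.0796, 0.0905]
orientation: [-180.0, -0.0, 7.7]
force: [1.3, 1.5, -3.5]
opening: 0.0317
gripper_force: 30.0
```

Call:
nudge_tcp:
  ticks:
    - [0.0005,0,-0.003,0,0.02]
    - [0.0005,0,-0.003,0,0.02]

```text
clock: 3.52
tool_pos: [0.429, -0.0796, 0.0934]
orientation: [-180.0, 0.0, 7.7]
force: [0.7, 2.9, -2.5]
opening: 0.0318
gripper_force: 30.0
```

Call:
nudge_tcp:
  ticks:
    - [0.0005,0,-0.003,0,0.02]
    - [0.0005,0,-0.003,0,0.02]

```text
clock: 3.78
tool_pos: [0.4292, -0.0795, 0.0963]
orientation: [-180.0, 0.0, 7.7]
force: [1.0, 2.4, -3.3]
opening: 0.0316
gripper_force: 30.0
```

Call:
nudge_tcp:
  ticks:
    - [0.0005,0,-0.004,0,0.02]
    - [0.001,0,-0.008,0,0.02]
    - [0.001,0,-0.008,0,0.02]

```text
clock: 4.15
tool_pos: [0.4301, -0.0794, 0.1045]
orientation: [-180.0, 0.0, 7.7]
force: [-2.6, 5.2, -2.1]
opening: 0.0316
gripper_force: 30.0
```

```bash
python3 - <<'E'
from h import *
s=imaging.snapshot("wrist")
cv2.imwrite("pics/w2.png",s["frame"][:,:,::-1])
E
```

```text
(no output)
```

View pics/w2.png

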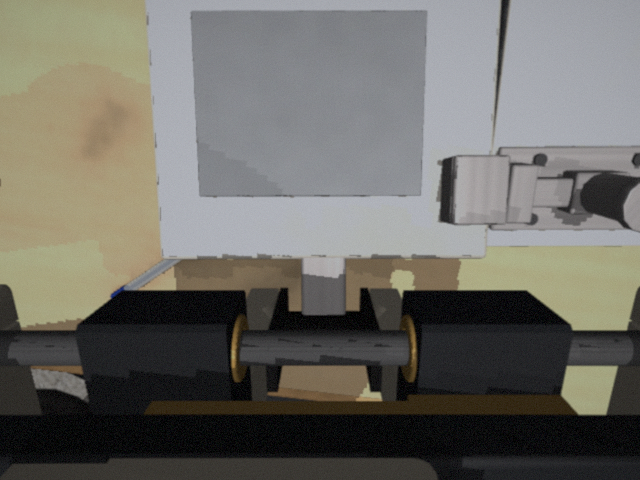

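Picture 5: the lid has risen about 20 mm at the handle. Its front edge (y≈257) now stands out from the deck's edge (y≈245), and the handle is still in the pads. That is well past the 7 mm play with only ~3 N, so it is free and I leave the bolt alone. Next, along the arc.

Call:
nudge_tcp:
  ticks:
    - [0.0015,0,-0.008,0,0.02]
    - [0.003,0,-0.0155,0,0.02]
    - [0.0055,0,-0.0235,0,0.02]
    - [0.0085,0,-0.031,0,0.02]
    - [0.012,0,-0.039,0,0.02]
    - [0.0155,0,-0.046,0,0.02]
    - [0.0155,0,-0.046,0,0.02]

```text
clock: 5.08
tool_pos: [0.446, -0.0773, 0.1512]
orientation: [-180.0, -0.0, 7.7]
force: [-3.3, 4.1, -1.7]
opening: 0.0316
gripper_force: 30.0
```

```bash
python3 -c "
from h import *
o=ctrl.get_obs();print(o['joint_pos'],o['moment'])"
```

```text
[ 1.52286659e+01  4.46067245e+00 -3.39615451e+01 -1.37384665e-02
 -5.15620865e+01  8.24652364e+01] [ 1.53293149  1.25184774 -0.01883915]
```

Call:
nudge_tcp:
  ticks:
    - [0.0045,0,-0.007,0,0.02]
    - [0.009,0,-0.014,0,0.02]
    - [0.014,0,-0.0205,0,0.02]
    - [0.0195,0,-0.027,0,0.02]
    - [0.0255,0,-0.033,0,0.02]
    - [0.0315,0,-0.0385,0,0.02]
    - [0.0315,0,-0.0385,0,0.02]
    - [0.0315,0,-0.0385,0,0.02]

```text
clock: 6.08
tool_pos: [0.4775, -0.0729, 0.1896]
orientation: [-180.0, -0.0, 7.7]
force: [-2.7, 5.4, -0.9]
opening: 0.0317
gripper_force: 30.0
```

```bash
python3 - <<'E'
from h import *
for n in("wrist","scene"):
    s=imaging.snapshot(n);f=s["frame"][:,:,::-1];f=f if n=="wrist" else f[100:320,180:440];cv2.imwrite(f"pics/{n}3.png",cv2.resize(f,None,fx=.7,fy=.7) if n=="wrist" else cv2.resize(f,None,fx=2.5,fy=2.5))
o=ctrl.get_obs();print(o['tool_pos'],o['qvel'],o['force'])
E
```

```text
[ 0.4775438  -0.07293648  0.18955811] [ 0.00751286  0.01435976 -0.07951861  0.08875336  0.10602067 -0.03222934] [-2.15466569  4.59741545 -2.10240801]
```

View pics/scene3.png

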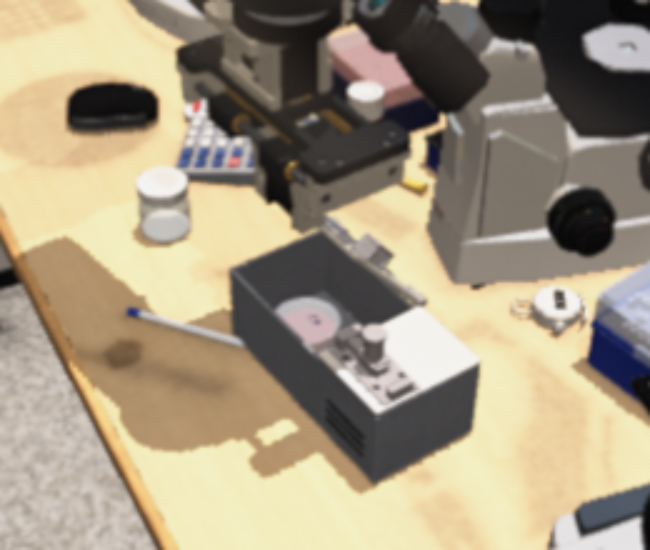

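View pics/wrist3.png

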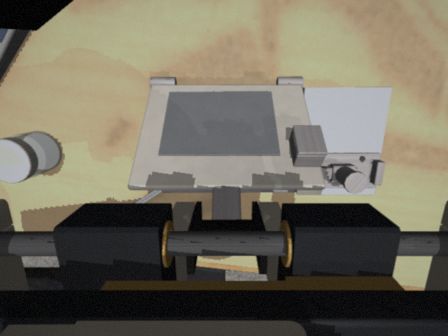

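The scene picture shows the box open, the jar upright at (163,205) and the bolt untouched. The lid is nearly edge-on to that camera. The wrist picture shows the lid raised, with its handle in the pads at (228,225). By the measured pose that is about 50°, held still.

Call:
nudge_tcp:
  ticks:
    - [0,0,0,0,0.02]
    - [0,0,0,0,0.02]
    - [0,0,0,0,0.02]
    - [0,0,0,0,0.02]

```text
clock: 6.68
tool_pos: [0.4775, -0.0729, 0.1896]
orientation: [-180.0, -0.0, 7.7]
force: [-3.0, 5.2, -1.3]
opening: 0.0315
gripper_force: 30.0
```

```bash
python3 -c "
from plant import ctrl, imaging
print(ctrl.close_job())"
```

```text
the job is handed in; nothing more can be done
None
```

The tug showed the lid was free, so I left the bolt where it was; I raised the lid to about 50°, the gripper still holds it by its handle, I moved nothing near the jar or the dark vial, and I handed the job in at about 6.7 s.

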